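Dispense one culture dish and park it

ROBOT

A 6-joint arm with a two-finger parallel gripper is mounted at the origin on the work surface. World frame = base frame: x ahead of the robot, y to its left, z up, the work surface at z = 0. Lengths are in m, angles in rad, forces in N, time in s.
With the tool pointing down it reaches from about 0.275 to 0.75 m from the base axis. Payload 10.2 kg.
Tool frame: the origin (TCP) lies midway between the tips of the shut fingers; the grasp point (between the pads) lies 19 mm behind it (env.tcp_to_grasp is the distance from the TCP to the grasp point, in m); z points along the fingers, y is the direction in which the jaws open and shut (so a half turn about z gives the same grasp; the last joint's range is limited). The gripper opens to 88 mm and grips with 3 to 60 N. Pads are 18 mm wide; open, the fingers measure 123 mm over their backs; the gripper's body (75 mm by 187 mm) begins 45 mm behind the grasp point.
Start: joints at [-0.223, 0.313, 1.498, -0, 1.331, -0.223], TCP at [0.525, -0, 0.239] pointing down, gripper open.
Joint ranges: [-2.94, 2.94], [-0.97, 2.17], [0.19, 2.56], [-1.23, 4.37], [0.02, 3.11], [-2.88, 2.88]. Speed limits (rad/s): [2.39, 2.39, 3.01, 3.14, 3.14, 3.14].

INTERFACE

Orientations are given as a unit quaternion [x, y, z, w].
In Python, from workcell import monitor, vision, ticket, env gives the robot as it stands.
- The arm moves only by the tool drive_tool, never from a script. Its argument "increments" is a list of rows, each a list of 5 numbers: the finger opening in mm, from 0 to 88.1, then the shift along the tool's x, y, z in mm, then the turn about the tool's z in rad. In form: [[jaw, x, y, z, twist], ...]. A call has 1 to 5 rows; each row is the pose to reach, as a shift and turn from the pose commanded when the call began, along the tool's axes at that moment; what a row does not reach only later rows make up. A row lasts 1/12 s, in which the tool goes at most 41.7 mm and 7.16 degrees, less where a joint would pass 70% of its speed; a pose out of reach is approached as far as the arm can. A call with a gripper value outside its range is refused whole. The fingers move at their own pace and stop on an object; "force" is the grip in N (left out, the last holds). Time passes only in rows, so rows that repeat a pose let the fingers close. It gives the time, the measured TCP pose, the force and the opening at its end, in the units of the state.
- monitor.state(): the state, without advancing time (a new reading comes with each control period).
- vision.read_camera(name): name is "scene" or "side" or "wrist"; returns a dict with "frame" (384x512x3 uint8, red, green, blue), "mtx" (3x3 intrinsics, pixels), "origin" and "attitude" of the camera in the world. Camera axes: x right, y down, z forward; pixel columns grow to the right and rows downward; lengths in m; the calibration is good to about 2 mm. A picture is of the moment at which its call begins. There is no depth.
- ticket.close_job(): hands the job in, once; it reports no verdict.
The state is a dict: "t": time; "joint_positions": joint angles; "dq": joint speeds; "effort": joint torques, N m; "ee_pos": TCP position; "eef_rot": TCP orientation; "force": force on the tool from outside, world axes, zero at the start; "moment": the same for the moment, N m; "width": finger opening in m.
Only numpy, scipy, OpenCV 4.12 (cv2) and the standard library are available. Lean on these libraries where they do the work, as an engineer would, in place of code of your own. Each camera call takes 0.05 s, during which the arm holds its last target.

TASK

Press the plunger of the dish dispenser all the way down once, so that a single dish slides out onto the track, and let the plunger come back up. Then use the fingertips to push that dish gently sideways along the track onto the empty rubber pad, up against or close to the end stop, keeping it flat on the track and never pinching or lifting it. Leave the dish that is already parked on the other pad, the dishes still in the magazine and everything else on the bench where they are.

Things in the scene. Friction and masses are not known exactly. Their poses are not given: they have to be found in the camera images.
- dispenser: Benchtop dish dispenser, fixed, T-shaped from above. Origin: on the bench under the magazine's axis; z up, -x points out of the outlet (roughly to the robot), y runs along the track. Grey track deck across the front, top 12 mm above the bench, x = -91 to -24 mm, y = +-139 mm. Behind the magazine a white housing, x = 24 to 120 mm, y = +-31 mm, top 58 mm above the bench, carries the plunger.
- track_mid (a point): Middle of the track, on the deck (x = -55.5, y = 0 mm of the dispenser, 12 mm above the bench). At full press the lowest dish is slid out to here: centre at x = -53 to -60 mm, y = 0. Front lip (inner face x = -80) and back rail (x = -31.5) stand 5 mm above the deck; end stops (inner faces y = +-131) 10 mm. A 40 mm rubber pad at each end, centres x = -55.5, y = +-110 mm; one is occupied.
- magazine_top (a point): Centre of the open top of the magazine, 52 mm above the bench, on the dispenser's z axis. Clear square tube, 47 mm outside, 38 mm inside, holding three stacked dishes; outlet slot 14 mm high at the bottom of its front.
- plunger_top (a point): Centre of the top of the plunger's round black head: 36 mm diameter, 8 mm thick, horizontal, at x = 85 mm, y = 0 of the dispenser, 106 mm above the bench when up. It is pressed straight down.
- plunger (a joint): Plunger travel in m: 0 up (rest), 0.025 fully down on its stop. Spring and damper: about 2 N to start, 7 N at full travel, plus about 2 N when pressed at 50 mm/s. It springs back by itself when released, and the pusher withdraws with it; a second press would eject another dish.
- dish0: The lowest dish in the magazine at the start, the one to be dispensed: closed round white plastic dish, 35 mm diameter, 12 mm high, about 18 g. Origin: centre of its underside; z up. All dishes are alike.
- dish1: Second dish of the stack in the magazine, same size; drops to the bottom when the plunger returns. Stays in the magazine.
- dish2: Top dish of the stack, same size. Stays in the magazine.
- pad: The empty rubber pad, where the dish must go: dark flat disc of 40 mm diameter flush with the deck, at one end of the track (y = +110 or -110 mm of the dispenser; changes from run to run). Origin: its centre, at deck height.
- parked: Dish already parked on the other pad, same size as the rest. Origin: centre of its underside. To be left alone.
- cap: Grey screw cap, 28 mm diameter, 15 mm high, loose on the bench on the robot's side of the track. Origin: centre of underside. To be left alone.
- vial: Small vial, 24 mm diameter, 45 mm high, standing loose on the bench near the dispenser's +y side, behind the track. Origin: centre of underside. To be left alone.
- stopper: Tapered rubber stopper, 28 mm diameter, 24 mm high, loose on the bench near the dispenser's -y side, behind the track. Origin: centre of underside. To be left alone.
- bottle: Reagent bottle with a green cap, 62 mm diameter, 125 mm high, loose, off to the left. Origin: centre of underside.
- slide_box: Red plastic slide box, 190 x 85 x 36 mm, loose, off to the right. Origin: centre of underside.
- timer: White bench timer, 70 x 55 x 20 mm, loose, off to the left. Origin: centre of underside.
- beaker: Small white beaker, 60 mm diameter, 70 mm high, loose, off to the right. Origin: centre of underside.

How it is judged:
On the way, in this order (a step that is already met when the one before it is completed fails the run):
1. the plunger is pressed down (more than 22 mm of its 25 mm) (value of joint plunger above 0.022 m), for 0.05 s.
2. the plunger is back up and the dish lies out on the middle of the track (value of joint plunger below 0.004 m and x of dish0 in the frame of dispenser between -0.072 and -0.046 m and y of dish0 in the frame of dispenser between -0.03 and 0.03 m), for 0.1 s.
3. the dish lies flat on the empty pad (horizontal distance between dish0 and pad below 0.013 m and z of dish0 in the frame of dispenser between 0.008 and 0.016 m and angle between dish0's own z axis and vertical below 0.1 rad), for 0.2 s.
At the end, for the whole second after the job is handed in: The dispensed dish lies flat and at rest on the track, its centre within 13 mm of the centre of the empty pad (sideways); the plunger is up (within 4 mm); the other two dishes are in the magazine (within 10 mm of its axis); the parked dish is within 8 mm of where it was (all of step 3 and linear speed of dish0 below 0.01 m/s and value of joint plunger below 0.004 m and distance of parked from where it was at the start of the episode below 0.008 m and x of dish1 in the frame of dispenser between -0.01 and 0.01 m and z of each of dish1, dish2 in the frame of dispenser below 0.038 m and x of dish2 in the frame of dispenser between -0.01 and 0.01 m); the robot touches nothing.
It fails at once if the dispensed dish is lifted (more than 10 mm off the deck or magazine floor), tipped or pushed off the track (z of dish0 in the frame of dispenser below 0.005 m or z of dish0 in the frame of dispenser above 0.022 m or angle between dish0's own z axis and vertical above 0.5 rad).
It fails at once if the dish is squeezed or shoved hard (more than 20 N from the fingers) (contact force between the fingers and dish0 above 20 N).
It fails at once if a second dish leaves the magazine, or one is taken out of it (x of any of dish1, dish2 in the frame of dispenser below -0.014 m or z of any of dish1, dish2 in the frame of dispenser above 0.044 m).
It fails at once if the parked dish is moved (more than 8 mm) (distance of parked from where it was at the start of the episode above 0.008 m).
It fails at once if another thing on the bench is moved (more than 15 mm) (distance of any of cap, vial, stopper, bottle, slide_box, timer, beaker from where it was at the start of the episode above 0.015 m).
It also fails if it takes over 46 s, if anything falls off the work surface, if the arm or the gripper's body presses on something with over 40 N, if the wrist force passes 120 N, or if a joint passes its speed limit or range.

## Working session

There is one attempt and no reset: what is moved stays moved. The work goes in short steps, Python scripts to look and compute and a tool call to move; the robot and the scene stay as the last step left them, time stands still between calls to the robot, and variables do not carry over. Pictures are saved under pics/ and viewed, and the job is handed in when it is done.

Besides the shell and the picture viewer there is one more tool, called after "Call:" as name(argument=value, ...), one argument or row to a line, values as JSON. drive_tool: Moves the arm, as the interface text tells. Its arguments: {"type":"object","properties":{"increments":{"type":"array","items":{"type":"array","items":{"type":"number"}}},"force":{"type":"number"}},"required":["increments"]}

```bash
ls; mkdir -p pics
cat > h.py <<'E'
import numpy as np, cv2
from workcell import monitor, vision, ticket, env
from scipy.spatial.transform import Rotation as R
def snap(n,f):
    c=vision.read_camera(n); cv2.imwrite(f'pics/{f}.png',cv2.cvtColor(c['frame'],cv2.COLOR_RGB2BGR))
    np.savez(f'pics/{f}.npz',mtx=c['mtx'],origin=c['origin'],att=c['attitude'],frame=c['frame']); return c
def load(f): return np.load(f'pics/{f}.npz')
def rot(a):
    a=np.array(a); return a if a.shape==(3,3) else R.from_quat(a).as_matrix()
def ray(f,u,v,z):
    d=load(f); r=rot(d['att'])@np.linalg.inv(d['mtx'])@[u,v,1]; o=d['origin']; return o+r*(z-o[2])/r[2]
def proj(f,P):
    d=load(f); P=np.atleast_2d(P); c=(P-d['origin'])@rot(d['att']); p=c@d['mtx'].T; return p[:,:2]/p[:,2:]
E
python3 - <<'E'
from h import *
for n in ['scene','side','wrist']:
    c=snap(n,n+'0'); print(n,c['mtx'],c['origin'],c['attitude'])
print(monitor.state())
E
```

```text
pics
scene [[355.45756811   0.         246.20161507]
 [  0.         355.45756811 192.70282214]
 [  0.           0.           1.        ]] [0.94658822 0.44925806 0.94476558] [ 0.32681048  0.88868796 -0.29894949 -0.11856573]
side [[366.04720792   0.         248.51946133]
 [  0.         366.04720792 189.37301455]
 [  0.           0.           1.        ]] [0.47081844 0.85352422 0.58240297] [-0.04739937  0.8604053  -0.50700463  0.02005777]
wrist [[266.99620487   0.         258.93936501]
 [  0.         266.99620487 192.74610502]
 [  0.           0.           1.        ]] [0.52323466 0.06588948 0.38466664] [ 9.91229997e-01 -2.50507125e-04 -5.94635648e-06  1.32147756e-01]
{'t': 0.15, 'joint_positions': array([-2.23390747e-01,  3.13278642e-01,  1.49822322e+00,  2.65560097e-05,
        1.33100382e+00, -2.23423419e-01]), 'dq': array([ 1.37464701e-03,  8.77744089e-04, -1.70428092e-03, -1.81713108e-04,
       -1.06434699e-03,  5.77896414e-05]), 'effort': array([ 1.56247002e-03, -4.02303922e+01, -2.52316958e+01,  6.93405792e-02,
        3.44249513e-02, -9.17278635e-05]), 'ee_pos': array([5.24826087e-01, 3.87593026e-05, 2.38329269e-01]), 'eef_rot': array([ 7.07097390e-01,  7.07116025e-01, -2.32351224e-04, -3.93173662e-04]), 'force': array([-0.22663255, -0.04833419, -0.10613652]), 'moment': array([-0.00532487, -0.03761782, -0.0210351 ]), 'width': 0.08811474118502362}
```

View pics/scene0.png

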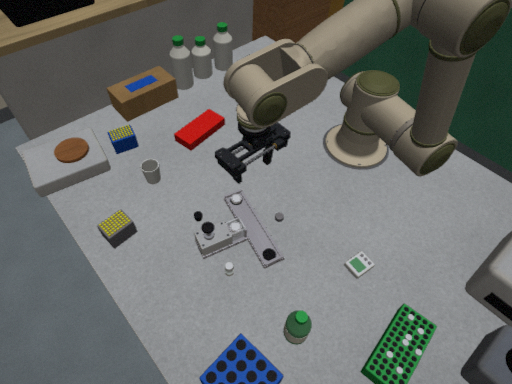

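View pics/side0.png

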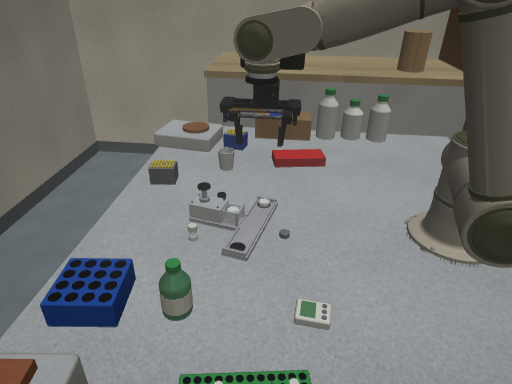

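View pics/wrist0.png

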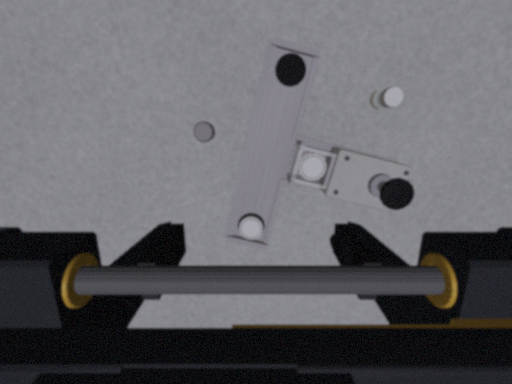

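The wrist view shows the empty pad at (291,69), the parked dish at (251,228), the magazine at (313,167) and the plunger head at (397,193). The empty pad is at the +y end. I'll measure these next, with enlarged crops.

Run:
```python
from h import *
d=load('wrist0')['frame'][30:250,180:430,::-1]
cv2.imwrite('pics/w0z.png',cv2.resize(d,None,fx=3,fy=2.7,interpolation=cv2.INTER_CUBIC)[:600])
d=load('scene0')['frame'][180:280,180:300,::-1]
cv2.imwrite('pics/s0z.png',cv2.resize(d,None,fx=6,fy=6,interpolation=cv2.INTER_CUBIC))
pad=ray('wrist0',291,69.5,.012); pk=ray('wrist0',251,228,.024); pl=ray('wrist0',397,193.5,.106); cap=ray('wrist0',204,132,.015)
print(pad,pk,pl,cap)
print(pad-pk, np.linalg.norm((pad-pk)[:2]))
print('scene',ray('scene0',269,254,.012),ray('scene0',236,199,.024),ray('scene0',208,229,.106))
print('side',ray('side0',238,246,.012),ray('side0',264,202,.024),ray('side0',204,186,.106))
```

```text
[0.56449217 0.12883908 0.012     ] [ 0.51165312 -0.08504271  0.024     ] [ 0.67264069 -0.01067914  0.106     ] [0.44901425 0.05062765 0.015     ]
[ 0.05283904  0.2138818  -0.012     ] 0.22031202446281
scene [0.56519956 0.12980102 0.012     ] [ 0.51693613 -0.07935437  0.024     ] [ 0.6798089 -0.0027796  0.106    ]
side [0.5642651  0.12468526 0.012     ] [ 0.51248081 -0.07765385  0.024     ] [ 0.67396904 -0.00497443  0.106     ]
```

View pics/w0z.png

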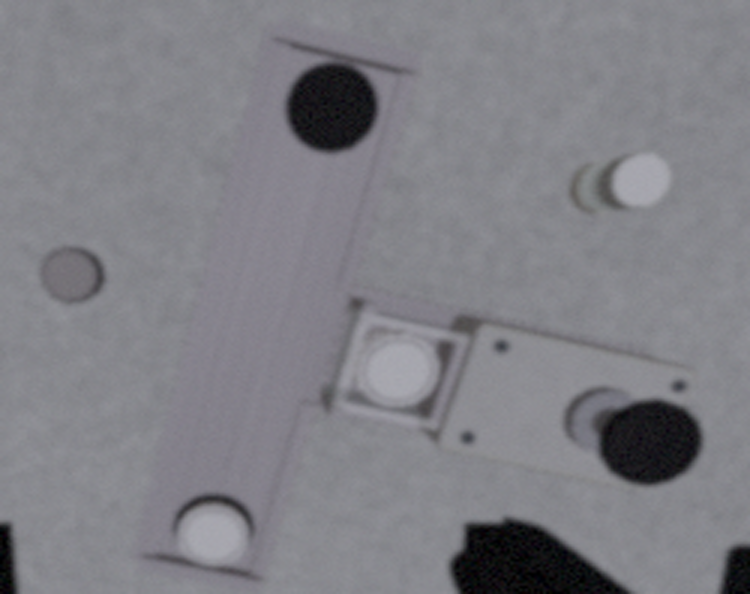

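View pics/s0z.png

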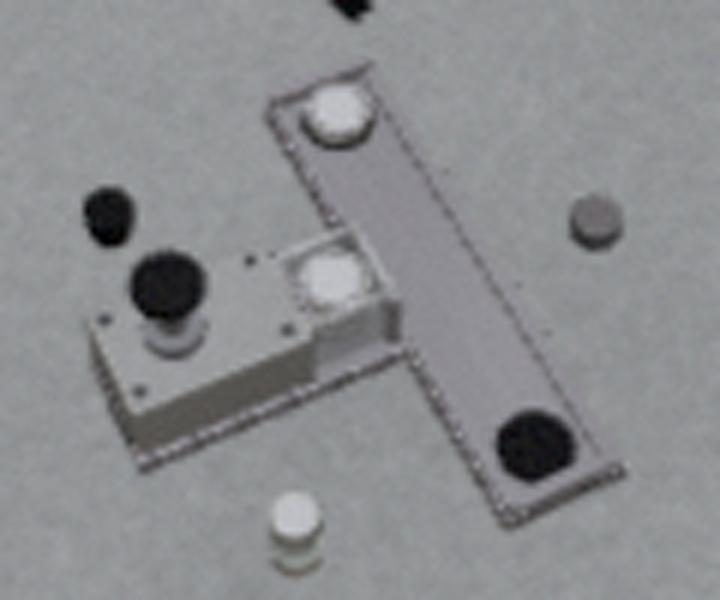

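```bash
cat > fit.py <<'E'
from h import *
from scipy.optimize import least_squares
O={'wrist0':[((-55.5,110,12),(180+331/3,30+107/2.7)),((85,0,106),(180+651/3,30+442/2.7)),((24,31,58),(180+482/3,30+322/2.7)),((24,-31,58),(180+440/3,30+445/2.7))],
'scene0':[((-55.5,110,12),(269.3,254.2)),((85,0,106),(207.8,227.8)),((120,31,58),(202.5,248.8)),((120,-31,58),(195.5,233.7)),((24,31,58),(232,238.7))],
'side0':[((-55.5,110,12),(238,246)),((85,0,106),(204,186.5))]}
def W(p,P):
    P=np.array(P)/1000.; c,s=np.cos(p[2]),np.sin(p[2]); return np.array([[p[0]+c*P[0]-s*P[1],p[1]+s*P[0]+c*P[1],P[2]]])
def res(p,keys):
    return np.concatenate([proj(k,W(p,P))[0]-uv for k in keys for P,uv in O[k]])
if __name__=='__main__':
  for keys in (['wrist0'],['scene0'],list(O)):
    r=least_squares(res,[.6,.0,-.2],args=(keys,),x_scale=.1); print(keys,r.x.round(4)); print(r.fun.reshape(-1,2).round(1).tolist())
  for P in [(-55.5,0,12),(85,0,106),(-55.5,110,12)]: print(P,W(r.x,P).round(4))
E
python3 fit.py
python3 - <<'E'
from h import *
d=load('side0')['frame'][170:265,180:300,::-1]
cv2.imwrite('pics/d0z.png',cv2.resize(d,None,fx=6,fy=6,interpolation=cv2.INTER_CUBIC))
E
```

```text
['wrist0'] [ 0.5916  0.0088 -0.2379]
[[-0.1, -0.1], [1.3, 0.3], [-0.1, -1.1], [-1.4, 1.1]]
['scene0'] [ 0.5945  0.014  -0.2338]
[[0.4, 0.9], [0.3, -0.0], [-0.3, 1.4], [-1.7, -0.6], [1.2, -2.0]]
['wrist0', 'scene0', 'side0'] [ 0.5921  0.0093 -0.2317]
[[-0.3, -0.4], [2.0, -0.6], [0.2, -1.8], [-0.8, 0.6], [0.0, -0.7], [0.0, -1.5], [-0.5, -0.2], [-1.9, -2.1], [0.8, -3.5], [0.2, 1.1], [0.1, -1.4]]
(-55.5, 0, 12) [[0.538  0.0221 0.012 ]]
(85, 0, 106) [[ 0.6748 -0.0102  0.106 ]]
(-55.5, 110, 12) [[0.5633 0.1291 0.012 ]]
```

View pics/d0z.png

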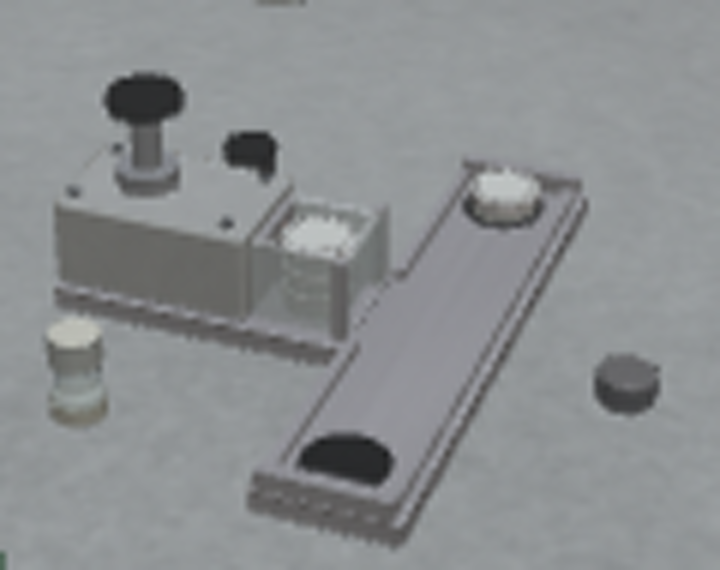

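The fits agree to a few mm: origin about (0.592, 0.010), yaw about -0.235, empty pad on the +y side. I'll close the jaws, align the tool to the dispenser and move above the plunger.

Call:
drive_tool(
  increments=[
    [0, -2, 30, 10, 0.06],
    [0, -4, 60, 25, 0.12],
    [0, -6, 90, 45, 0.18],
    [0, -8, 120, 62, 0.235],
    [0, -10, 150, 78, 0.235],
  ],
  force=10,
)

```text
t: 0.57
ee_pos: [0.676, -0.01, 0.1591]
eef_rot: [0.786, 0.618, -0.0, -0.0]
force: [-0.3, 0.0, 1.0]
width: 0.0571
```

Call:
drive_tool(
  increments=[
    [0, 0, 0, 0, 0],
    [0, 0, 0, 0, 0],
    [0, 0, 0, 0, 0],
  ],
)

```text
t: 0.82
ee_pos: [0.6747, -0.0099, 0.1612]
eef_rot: [0.785, 0.619, 0.0, 0.0]
force: [-1.7, -0.9, 0.9]
width: 0.0371
```

Run:
```python
from h import *
for n in ['scene','side','wrist']: snap(n,n+'1')
s=monitor.state(); print(s['t'],s['ee_pos'],R.from_quat(s['eef_rot']).as_matrix().round(3),s['width'],s['force'])
for n,x,y in [('scene',180,150),('side',160,120)]:
  cv2.imwrite(f'pics/{n}1z.png',cv2.resize(load(n+'1')['frame'][y:y+130,x:x+150,::-1],None,fx=4.5,fy=4.5,interpolation=cv2.INTER_CUBIC))
print(proj('scene1',s['ee_pos']),proj('side1',s['ee_pos']))
```

```text
0.9667 [ 0.67473653 -0.00993089  0.16262992] [[ 0.233  0.973  0.002]
 [ 0.973 -0.233 -0.   ]
 [ 0.     0.002 -1.   ]] 0.025139135974983243 [ 0.22248585 -0.37069532  0.21828691]
[[206.40918377 214.85739833]] [[203.13410597 166.35978405]]
```

View pics/side1z.png

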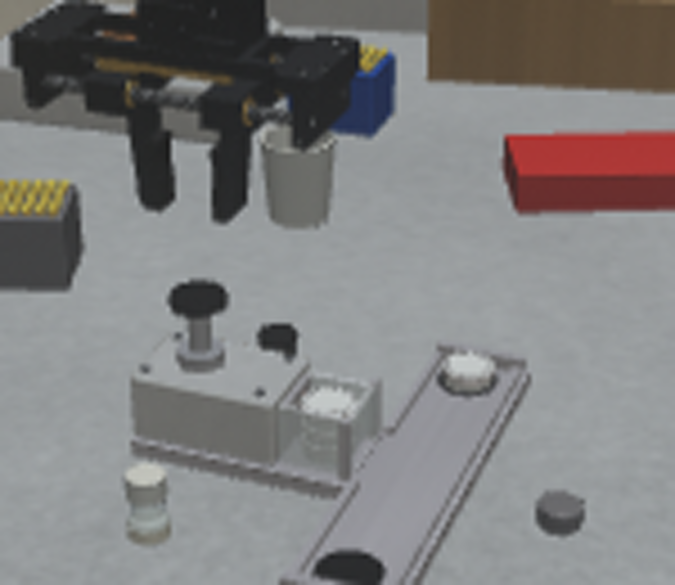

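View pics/wrist1.png

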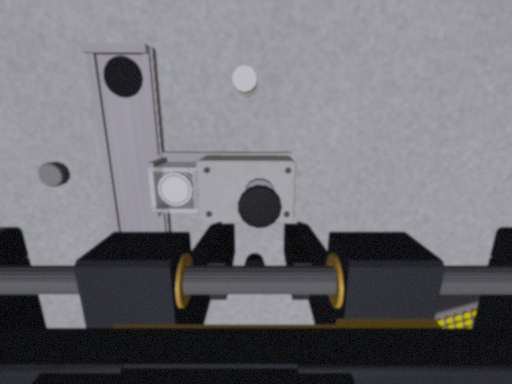

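View pics/scene1z.png

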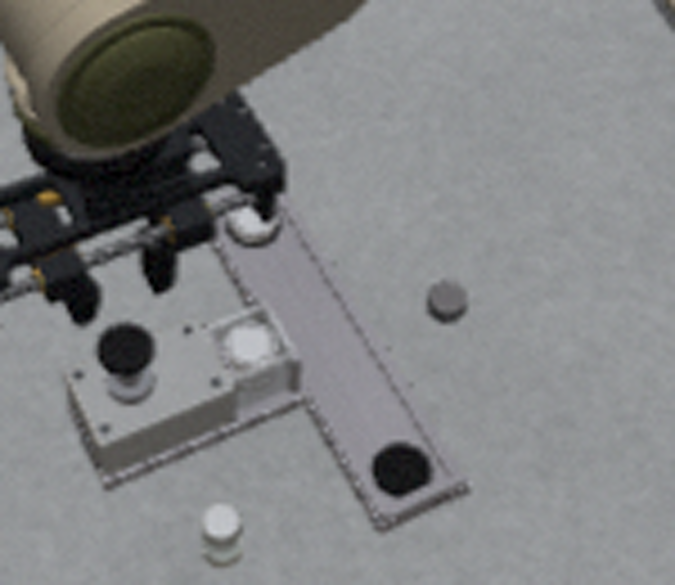

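The track and plunger are aligned with the image in the wrist view: head at (260,206), pad at (123,76), stopper just behind the fingers. Next I'll remeasure from here.

Run:
```python
from h import *
pl=ray('wrist1',260,206,.106); pad=ray('wrist1',123.5,76.5,.012); print(pl,pad)
c=ray('wrist1',175.5,190,.048);print('dish top?',c)
print('cap',ray('wrist1',54,174,.015),'deck L/R edges',ray('wrist1',90,60,.012),ray('wrist1',157,60,.012))
d=pl-pad; 
# yaw from vector: (140.5,-110)
print('len',np.hypot(*d[:2]),np.hypot(.1405,.110),'yaw',np.arctan2(d[1],d[0])-np.arctan2(-110,140.5))
print(load('wrist1')['origin'], load('wrist0')['origin'])
```

```text
[ 0.67438262 -0.01038914  0.106     ] [0.56386581 0.12875654 0.012     ]
dish top? [0.59146333 0.00761682 0.048     ]
cap [0.45323211 0.05103932 0.015     ] deck L/R edges [0.53650828 0.15123642 0.012     ] [0.60247739 0.13546556 0.012     ]
len 0.1776949216952836 0.1784383647089381 yaw -0.23533170145311166
[0.6882954  0.05418357 0.30896996] [0.52323466 0.06588948 0.38466664]
```

Call:
drive_tool(
  increments=[
    [0, 0, 0, 10, 0],
    [0, 0, 0, 22, 0],
    [0, 0, 0, 34, 0],
    [0, 0, 0, 44, 0],
    [0, 0, 0, 44, 0],
  ],
)

```text
t: 1.38
ee_pos: [0.6737, -0.0098, 0.1134]
eef_rot: [0.785, 0.619, -0.002, -0.002]
force: [-0.5, -0.0, -0.8]
width: 0.0002
```

Call:
drive_tool(
  increments=[
    [0, 0, 0, 0, 0],
    [0, 0, 0, 0, 0],
    [0, 0, 0, 0, 0],
  ],
)

```text
t: 1.63
ee_pos: [0.6753, -0.01, 0.1174]
eef_rot: [0.785, 0.619, 0.0, 0.0]
force: [0.3, 0.4, 0.8]
width: 0.0001
```

Call:
drive_tool(
  increments=[
    [0, 0, 0, 4, 0],
    [0, 0, 0, 8, 0],
    [0, 0, 0, 12, 0],
    [0, 0, 0, 16, 0],
    [0, 0, 0, 20, 0],
  ],
)

```text
t: 2.05
ee_pos: [0.6751, -0.01, 0.0971]
eef_rot: [0.785, 0.619, 0.0, 0.0]
force: [-2.8, 0.6, 7.2]
width: 0.0004
```

Call:
drive_tool(
  increments=[
    [0, 0, 0, 4, 0],
    [0, 0, 0, 8, 0],
    [0, 0, 0, 11, 0],
    [0, 0, 0, 14, 0],
    [0, 0, 0, 14, 0],
  ],
)

```text
t: 2.47
ee_pos: [0.6751, -0.01, 0.0828]
eef_rot: [0.785, 0.619, 0.0, 0.0]
force: [-1.7, -0.5, 5.4]
width: 0.0006
```

Call:
drive_tool(
  increments=[
    [0, 0, 0, 1, 0],
    [0, 0, 0, 2, 0],
    [0, 0, 0, 2.5, 0],
    [0, 0, 0, 2.5, 0],
    [0, 0, 0, 2.5, 0],
  ],
)

```text
t: 2.88
ee_pos: [0.6751, -0.01, 0.0814]
eef_rot: [0.785, 0.619, 0.0, 0.0]
force: [-4.4, 1.2, 10.4]
width: 0.0005
```

Run:
```python
from h import *
s=monitor.state(); print(s['t'],s['ee_pos'],s['force'])
snap('side','side2');snap('wrist','wrist2')
cv2.imwrite(f'pics/side2z.png',cv2.resize(load('side2')['frame'][150:265,160:310,::-1],None,fx=4.5,fy=4.5,interpolation=cv2.INTER_CUBIC))
```

```text
2.8833 [ 0.67511993 -0.01002076  0.08139989] [-4.39471378  1.23135749 10.43388746]
```

View pics/side2z.png

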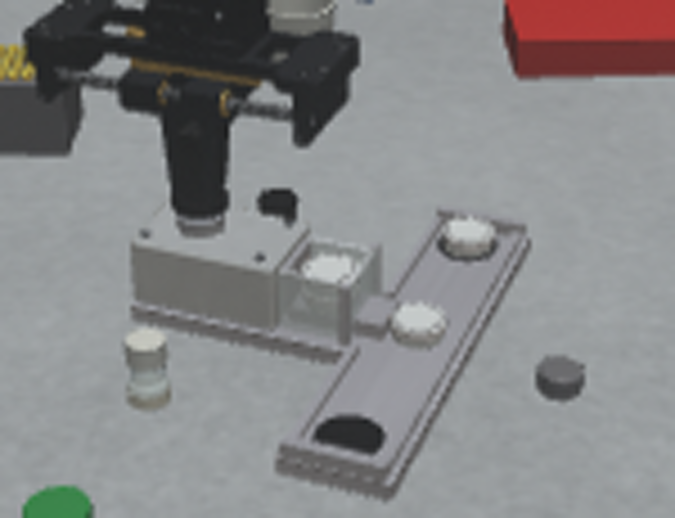

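View pics/wrist2.png

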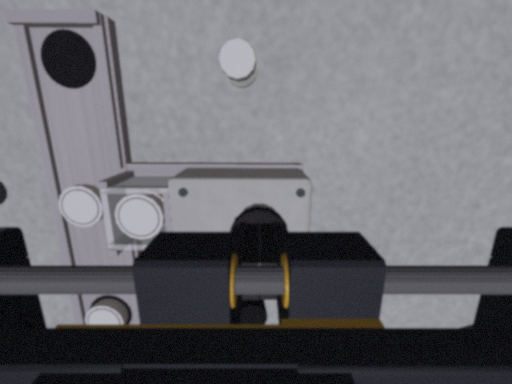

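The pusher is out and the dish is on the track, at wrist view (82,206). The tip at 0.0814 m means about 24.6 mm of travel, and the 10 N force shows the plunger is on its stop. Releasing now.

Call:
drive_tool(
  increments=[
    [0, 0, 0, -6, 0],
    [0, 0, 0, -14, 0],
    [0, 0, 0, -24, 0],
    [0, 0, 0, -38, 0],
    [0, 0, 0, -50, 0],
  ],
)

```text
t: 3.4
ee_pos: [0.6751, -0.01, 0.1315]
eef_rot: [0.785, 0.619, 0.0, 0.0]
force: [0.0, 0.2, 1.1]
width: 0.0003
```

Call:
drive_tool(
  increments=[
    [0, 0, 0, 0, 0],
    [0, 0, 0, 0, 0],
    [0, 0, 0, 0, 0],
  ],
)

```text
t: 3.65
ee_pos: [0.6747, -0.01, 0.1296]
eef_rot: [0.785, 0.619, -0.0, -0.0]
force: [0.4, 0.7, -0.6]
width: 0.0011
```

Run:
```python
from h import *
s=monitor.state(); print(s['t'],s['ee_pos'],s['force'])
snap('side','side3');snap('wrist','wrist3')
cv2.imwrite(f'pics/side3z.png',cv2.resize(load('side3')['frame'][150:265,160:310,::-1],None,fx=4.5,fy=4.5,interpolation=cv2.INTER_CUBIC))
```

```text
3.65 [ 0.67471441 -0.00998939  0.12957013] [ 0.40019364  0.72336796 -0.60057891]
```

View pics/side3z.png

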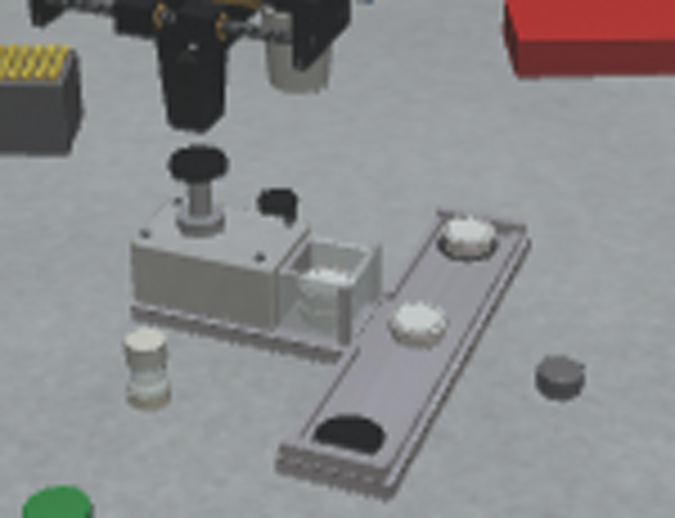

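View pics/wrist3.png

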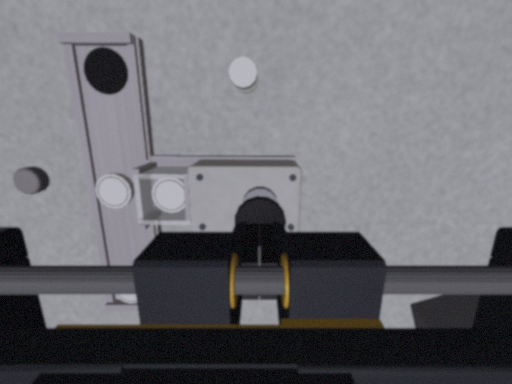

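The plunger is back up, the dish is on the track at (114,191), and two dishes remain in the magazine.

Run:
```python
from h import *
p=np.array([.5917,.0094]);a=-.2353;M=np.array([[np.cos(a),np.sin(a)],[-np.sin(a),np.cos(a)]])
print('dish',M@(ray('wrist3',114,191,.024)[:2]-p),'pad',M@(ray('wrist3',106,71,.012)[:2]-p),'tcp',M@(monitor.state()['ee_pos'][:2]-p), 'cap',M@(ray('wrist3',31,181,.015)[:2]-p))
print('dish side cam',M@(ray('side3',160+418/4.5,150+318/4.5,.024)[:2]-p),'pad',M@(ray('side3',160+350/4.5,150+434/4.5,.012)[:2]-p))
```

```text
dish [-0.0574955  -0.00051683] pad [-0.05541845  0.10937777] tcp [0.08517235 0.00051799] cap [-0.14411754  0.00745905]
dish side cam [-0.0576174   0.00201778] pad [-0.05367048  0.10758428]
```

Call:
drive_tool(
  increments=[
    [0, -8, -28, 0, 0],
    [0, -17, -56, 0, 0],
    [0, -26, -85, 0, 0],
    [0, -34, -113, 0, 0],
    [0, -42.5, -141, 0, 0],
  ],
)

```text
t: 4.17
ee_pos: [0.5262, -0.0184, 0.1296]
eef_rot: [0.785, 0.619, -0.0, -0.0]
force: [0.4, 0.3, 0.6]
width: 0.0005
```

Call:
drive_tool(
  increments=[
    [0, 0, 0, 15, 0],
    [0, 0, 0, 35, 0],
    [0, 0, 0, 55, 0],
    [0, 0, 0, 75, 0],
    [0, 0, 0, 88, 0],
  ],
)

```text
t: 4.58
ee_pos: [0.527, -0.0183, 0.0401]
eef_rot: [0.785, 0.619, -0.001, -0.001]
force: [-0.9, 0.0, -0.9]
width: 0.0004
```

Call:
drive_tool(
  increments=[
    [0, 0, 0, 0, 0],
    [0, 0, 0, 0, 0],
    [0, 0, 0, 0, 0],
  ],
)

```text
t: 4.83
ee_pos: [0.5284, -0.0186, 0.0429]
eef_rot: [0.785, 0.619, 0.0, 0.0]
force: [0.6, -0.3, 0.9]
width: 0.0007
```

Run:
```python
from h import *
p=np.array([.5917,.0094]);a=-.2353;M=np.array([[np.cos(a),np.sin(a)],[-np.sin(a),np.cos(a)]])
s=monitor.state();print(M@(s['ee_pos'][:2]-p),s['ee_pos'],s['force'],s['width'])
for n in ['scene','side','wrist']: snap(n,n+'4')
cv2.imwrite(f'pics/side4z.png',cv2.resize(load('side4')['frame'][150:265,160:310,::-1],None,fx=4.5,fy=4.5,interpolation=cv2.INTER_CUBIC))
```

```text
[-0.05503143 -0.04199761] [ 0.52839389 -0.01861061  0.04293353] [ 0.60401932 -0.2997247   0.90181739] 0.0006726626368978588
```

View pics/side4z.png

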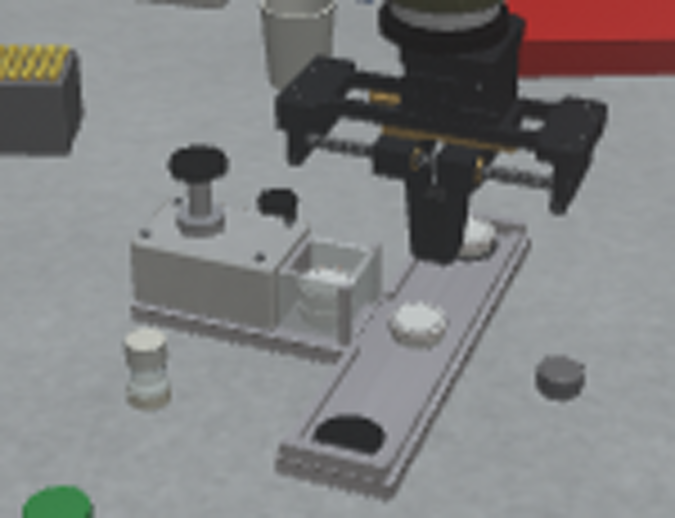

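View pics/wrist4.png

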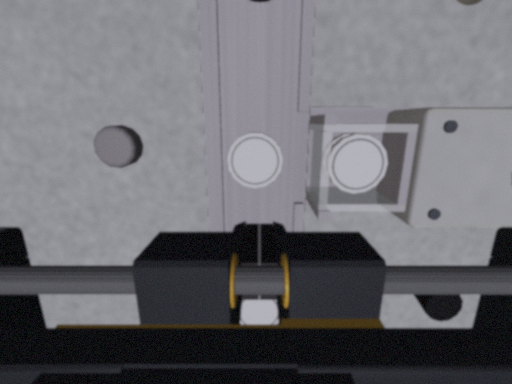

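The closed fingers are centred in the channel (col 259; channel cols 222–300), and the dish at (255,160) is ahead of them. Lowering to about 5 mm above the deck.

Call:
drive_tool(
  increments=[
    [0, 0, 0, 8, 0],
    [0, 0, 0, 16, 0],
    [0, 0, 0, 22, 0],
    [0, 0, 0, 26, 0],
    [0, 0, 0, 26, 0],
  ],
)

```text
t: 5.4
ee_pos: [0.5274, -0.0184, 0.015]
eef_rot: [0.785, 0.619, -0.001, -0.001]
force: [-0.1, -0.6, -0.2]
width: 0.0004
```

Call:
drive_tool(
  increments=[
    [0, 3, 0, 0, 0],
    [0, 6, 0, 0, 0],
    [0, 9, 0, 0, 0],
    [0, 12, 0, 0, 0],
    [0, 14, 0, 0, 0],
  ],
)

```text
t: 5.82
ee_pos: [0.5314, -0.0044, 0.0164]
eef_rot: [0.785, 0.619, 0.0, 0.0]
force: [-0.9, -0.5, 0.1]
width: 0.0007
```

Run:
```python
from h import *
p=np.array([.5917,.0094]);a=-.2353;M=np.array([[np.cos(a),np.sin(a)],[-np.sin(a),np.cos(a)]])
s=monitor.state();print(M@(s['ee_pos'][:2]-p),s['ee_pos'],s['force'],s['width'])
for n in ['side','wrist']: snap(n,n+'5')
cv2.imwrite(f'pics/side5z.png',cv2.resize(load('side5')['frame'][150:265,160:310,::-1],None,fx=4.5,fy=4.5,interpolation=cv2.INTER_CUBIC))
```

```text
[-0.05539237 -0.02750699] [ 0.53142116 -0.00443514  0.01640671] [-0.88991522 -0.50593757  0.06001661] 0.0007305016538010391
```

View pics/side5z.png

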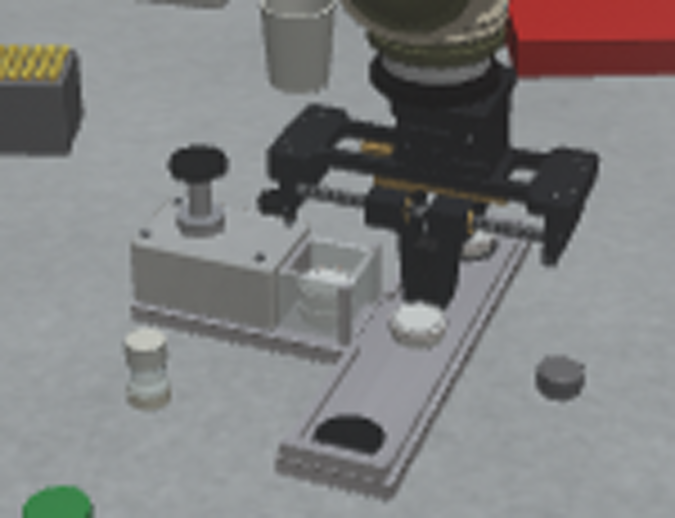

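View pics/wrist5.png

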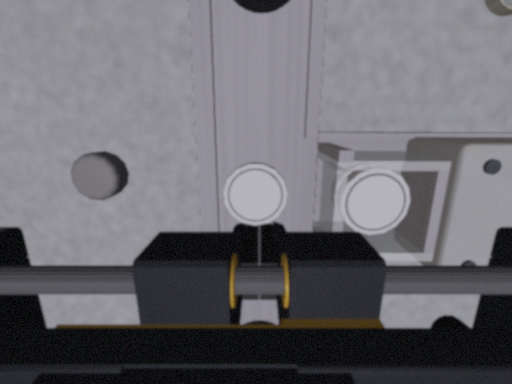

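Call:
drive_tool(
  increments=[
    [0, 3, 0, 0, 0],
    [0, 7, 0, 0, 0],
    [0, 11, 0, 0, 0],
    [0, 15, 0, 0, 0],
    [0, 19, 0, 0, 0],
  ],
)

```text
t: 6.33
ee_pos: [0.5358, 0.014, 0.0162]
eef_rot: [0.785, 0.619, -0.0, 0.0]
force: [-0.0, 0.3, 0.8]
width: 0.0006
```

Call:
drive_tool(
  increments=[
    [0, 4, 0, 0, 0],
    [0, 8, 0, 0, 0],
    [0, 12, 0, 0, 0],
    [0, 16, 0, 0, 0],
    [0, 20, 0, 0, 0],
  ],
)

```text
t: 6.75
ee_pos: [0.5404, 0.0334, 0.0162]
eef_rot: [0.785, 0.619, -0.0, -0.0]
force: [0.0, -0.8, 0.6]
width: 0.0003
```

Run:
```python
from h import *
p=np.array([.5917,.0094]);a=-.2353;M=np.array([[np.cos(a),np.sin(a)],[-np.sin(a),np.cos(a)]])
s=monitor.state();print(M@(s['ee_pos'][:2]-p),s['ee_pos'],s['force'],s['width'])
for n in ['side','wrist']: snap(n,n+'6')
cv2.imwrite(f'pics/side6z.png',cv2.resize(load('side6')['frame'][150:265,160:310,::-1],None,fx=4.5,fy=4.5,interpolation=cv2.INTER_CUBIC))
```

```text
[-0.05548332  0.01141244] [0.54040619 0.03343306 0.01621001] [ 0.04996152 -0.82751273  0.57338529] 0.00032707802278381933
```

View pics/side6z.png

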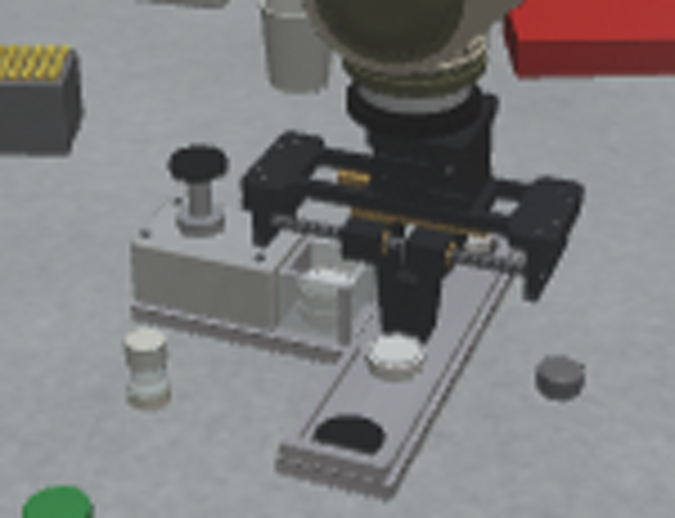

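View pics/wrist6.png

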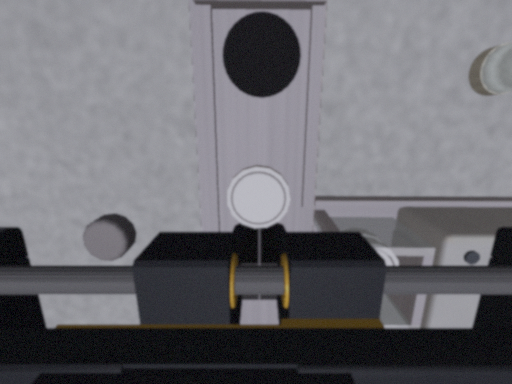

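Run:
```python
from h import *
p=np.array([.5917,.0094]);a=-.2353;M=np.array([[np.cos(a),np.sin(a)],[-np.sin(a),np.cos(a)]])
print(M@(ray('wrist6',258,197,.024)[:2]-p),M@(ray('wrist6',262,54,.012)[:2]-p))
```

```text
[-0.05729077  0.03746347] [-0.05521637  0.11025355]
```

The dish is travelling straight, centred about 26 mm ahead of the TCP, with about 72 mm to go.

Call:
drive_tool(
  increments=[
    [0, 4, 0, 0, 0],
    [0, 8, 0, 0, 0],
    [0, 12, 0, 0, 0],
    [0, 16, 0, 0, 0],
    [0, 20, 0, 0, 0],
  ],
)

```text
t: 7.27
ee_pos: [0.5451, 0.0529, 0.0162]
eef_rot: [0.785, 0.619, 0.0, -0.0]
force: [0.6, 0.3, -0.3]
width: 0.0008
```

Call:
drive_tool(
  increments=[
    [0, 4, 0, 0, 0],
    [0, 8, 0, 0, 0],
    [0, 12, 0, 0, 0],
    [0, 16, 0, 0, 0],
    [0, 20, 0, 0, 0],
  ],
)

```text
t: 7.68
ee_pos: [0.5497, 0.0723, 0.0162]
eef_rot: [0.785, 0.619, -0.0, -0.0]
force: [-0.8, -0.2, 0.2]
width: 0.0006
```

Call:
drive_tool(
  increments=[
    [0, 4, 0, 0, 0],
    [0, 8, 0, 0, 0],
    [0, 12, 0, 0, 0],
    [0, 16, 0, 0, 0],
    [0, 20, 0, 0, 0],
  ],
)

```text
t: 8.1
ee_pos: [0.5544, 0.0918, 0.0162]
eef_rot: [0.785, 0.619, -0.0, -0.0]
force: [0.2, -0.1, 0.1]
width: 0.0005
```

Call:
drive_tool(
  increments=[
    [0, 3, 0, 0, 0],
    [0, 6, 0, 0, 0],
    [0, 9, 0, 0, 0],
    [0, 11, 0, 0, 0],
    [0, 11, 0, 0, 0],
  ],
)

```text
t: 8.52
ee_pos: [0.5569, 0.1024, 0.0162]
eef_rot: [0.785, 0.619, 0.0, 0.0]
force: [-0.3, -1.3, 0.6]
width: 0.001
```

Run:
```python
from h import *
p=np.array([.5917,.0094]);a=-.2353;M=np.array([[np.cos(a),np.sin(a)],[-np.sin(a),np.cos(a)]])
s=monitor.state();print(M@(s['ee_pos'][:2]-p),s['ee_pos'],s['force'],s['width'])
for n in ['side','wrist']: snap(n,n+'7')
cv2.imwrite(f'pics/side7z.png',cv2.resize(load('side7')['frame'][150:265,160:310,::-1],None,fx=4.5,fy=4.5,interpolation=cv2.INTER_CUBIC))
```

```text
[-0.05551536  0.08236393] [0.55691629 0.1024369  0.01623046] [-0.31687943 -1.28300992  0.61431725] 0.0009874295872311087
```

View pics/side7z.png

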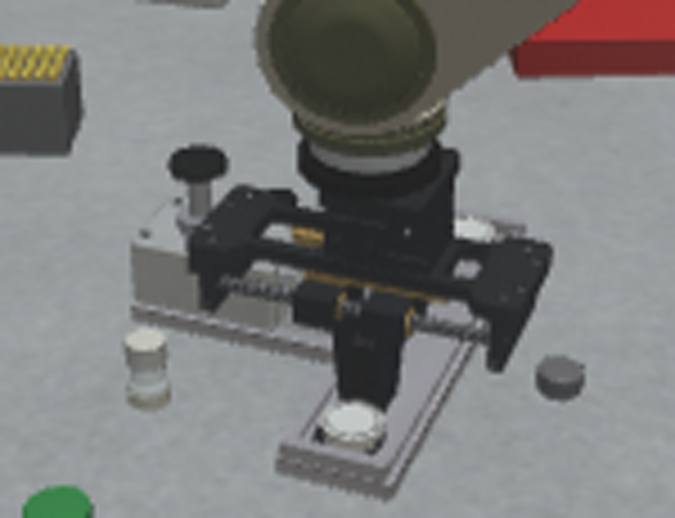

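View pics/wrist7.png

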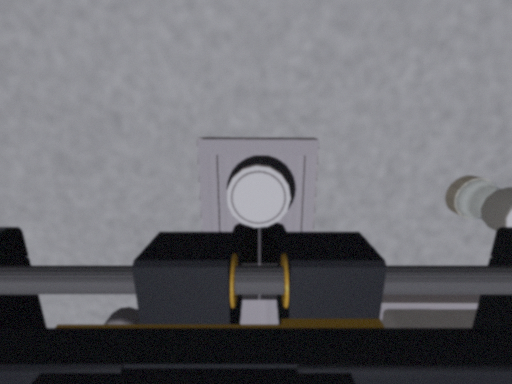

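The dish is on the pad at about y = 108 mm (wrist view (258,196)). I'll back off, then lift.

Call:
drive_tool(
  increments=[
    [0, -3, 0, 0, 0],
    [0, -8, 0, 0, 0],
    [0, -15, 0, 0, 0],
    [0, -20, 0, -5, 0],
    [0, -20, 0, -20, 0],
  ],
)

```text
t: 9.03
ee_pos: [0.5509, 0.0813, 0.0351]
eef_rot: [0.786, 0.619, -0.001, -0.001]
force: [-1.1, 0.4, -0.1]
width: 0.0007
```

Call:
drive_tool(
  increments=[
    [0, 0, 0, -30, 0],
    [0, 0, 0, -60, 0],
    [0, -20, 0, -90, 0],
    [0, -40, 0, -120, 0],
    [0, -40, 0, -140, 0],
  ],
)

```text
t: 9.45
ee_pos: [0.5428, 0.0408, 0.1795]
eef_rot: [0.786, 0.618, 0.001, 0.001]
force: [0.8, 0.2, 1.0]
width: 0.0006
```

Call:
drive_tool(
  increments=[
    [0, 0, 0, 0, 0],
    [0, 0, 0, 0, 0],
    [0, 0, 0, 0, 0],
    [0, 0, 0, 0, 0],
    [0, 0, 0, 0, 0],
  ],
)

```text
t: 9.87
ee_pos: [0.5424, 0.044, 0.175]
eef_rot: [0.785, 0.619, -0.001, -0.001]
force: [-0.4, 0.9, 0.8]
width: 0.0007
```

Run:
```python
from h import *
s=monitor.state();print(s['t'],s['ee_pos'],s['force'])
for n in ['scene','side','wrist']: snap(n,n+'8')
for n,x,y in [('scene',180,170),('side',160,150)]:
  cv2.imwrite(f'pics/{n}8z.png',cv2.resize(load(n+'8')['frame'][y:y+115,x:x+150,::-1],None,fx=4.5,fy=4.5,interpolation=cv2.INTER_CUBIC))
```

```text
9.8667 [0.54241475 0.04397109 0.17499614] [-0.40516715  0.87058451  0.83513232]
```

View pics/side8z.png

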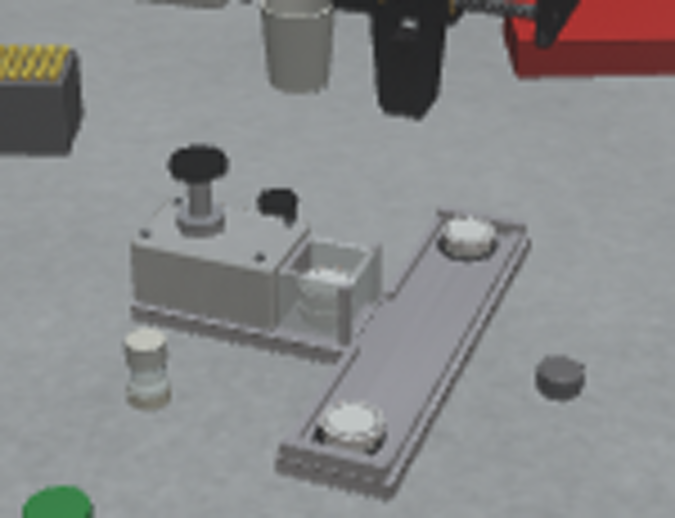

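View pics/scene8z.png

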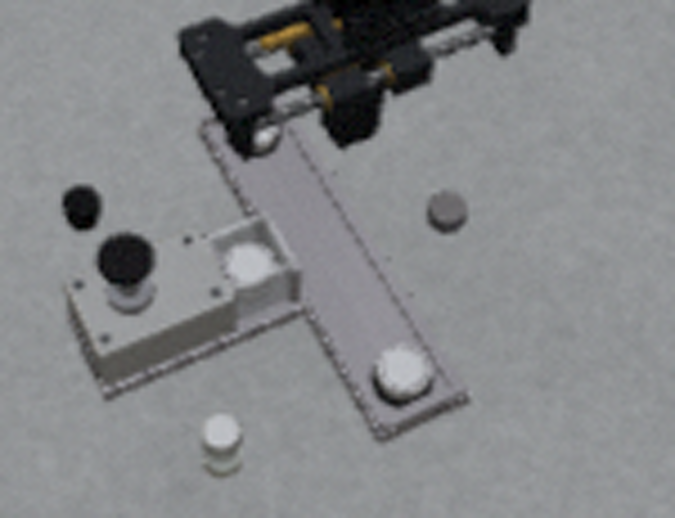

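View pics/wrist8.png

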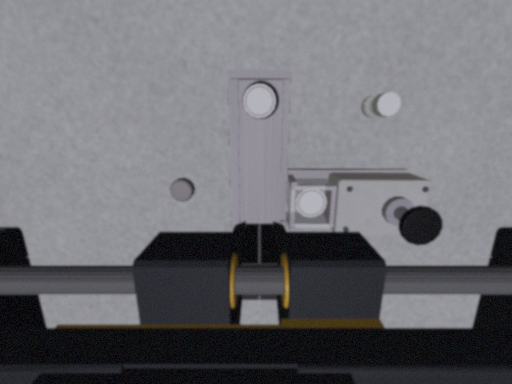

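The dish is flat on the pad (wrist view (260,100)), the plunger is up, two dishes are in the magazine, and the surrounding objects look unmoved. One last numeric check, then I'll hand in.

Run:
```python
from h import *
p=np.array([.5917,.0094]);a=-.2353;M=np.array([[np.cos(a),np.sin(a)],[-np.sin(a),np.cos(a)]])
dw=M@(ray('wrist8',260,100.5,.024)[:2]-p); ds=M@(ray('side8',160+352/4.5,150+421/4.5,.024)[:2]-p)
print('dish wrist',dw,'side',ds)
if abs(dw[1]-.11)<.007: ticket.close_job(); print('closed')
```

```text
dish wrist [-0.05594188  0.10780645] side [-0.0560931   0.11083477]
the job is handed in; nothing more can be done
closed
```

I pressed the plunger once, one dish came out, and I pushed it along the track onto the empty pad at the +y end. The job is handed in, about 10 s into the 46 s limit; the interface gave no verdict.

- **Press:** The fingertip went down to 81.4 mm above the bench, about 24.6 mm of the 25 mm travel, with about 10 N on the plunger. I then released it, and the next pictures showed it back up.
- **Push:** The closed fingertips pushed the dish at about 48 mm/s with about 1 N or less on the tool. I then backed off and lifted the arm clear.
- **Dish position:** My last check put the dish centre at (-56, 108) mm from the wrist camera and (-56, 111) mm from the side camera. The pad centre is at (-55.5, 110), so the dish is within about 2–3 mm of it. The two cameras differ by 3 mm, which is within calibration and pixel-reading error.
- **Rest of the bench:** In the last pictures the plunger is up and two dishes are still in the magazine. The parked dish, cap, vial and stopper look unmoved. I judged these by eye rather than measuring them, and did not re-check the bottle, slide box, timer or beaker closely; the arm did not come near them.

No check failed.

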